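# Spin the serving turntable, shadow its knob as it coasts, catch it and park it

## Robot

A 7-joint arm with a two-finger parallel gripper is mounted at the origin on the work surface. World frame = base frame: x ahead of the robot, y to its left, z up, the work surface at z = 0. Lengths are in m, angles in rad, forces in N, time in s.
With the tool pointing down it reaches from about 0.4 to 0.85 m from the base axis. Payload 10.4 kg.
Tool frame: the origin (TCP) lies between the finger pads, 19 mm behind the fingertips; this is the grasp point; z points along the fingers, y is the line along which they close (so a half turn about z gives the same grasp; the last joint's range is limited). The gripper opens to 87 mm and grips with 3 to 60 N. Pads are 19 mm wide; open, the fingers measure 117 mm over their backs; the gripper's body (75 mm by 190 mm) begins 51 mm behind the grasp point.
Start: joints at [-1.153, 0.332, -0.065, 1.46, 0.022, 1.35, -0.088], TCP at [0.267, 0.565, 0.241] pointing down, gripper open.
Joint ranges: [-2.6, 2.6], [-0.5, 2.12], [-1.47, 1.34], [0.16, 2.42], [-1.27, 4.41], [0.06, 2.06], [-2.6, 2.6]. Speed limits (rad/s): [2.22, 2.22, 2.79, 2.79, 3.14, 3.14, 3.14].

## Interface

Orientations are given as a unit quaternion [x, y, z, w].
In Python, from bench import * gives the robot as it stands.
- The arm moves only by the tool carry_out, never from a script. Its argument "deltas" is a list of rows, each an object with "hand": the finger opening in mm, from 0 to 87; "dp": the shift along the tool's x, y, z each as a share of 250 mm, from -1 to 1, a list of three; "spin": the turn about the tool's z as a share of pi rad, from -1 to 1. In form: [{"hand": hand, "dp": [dx, dy, dz], "spin": spin}, ...]. A call has 1 to 20 rows; each row is the pose to reach, as a shift and turn from the pose commanded when the call began, along the tool's axes at that moment, turning the shorter way round; what a row does not reach only later rows make up. A row lasts 1/10 s, in which the tool goes at most 50 mm and 8.59 degrees, less where a joint would pass 70% of its speed; a pose out of reach is approached as far as the arm can. A call with a number of a shift or a turn outside -1 to 1 is refused whole. A call with a gripper value outside its range is refused whole. The fingers move at their own pace and stop on an object; "force" is the grip in N (left out, the last holds). Time passes only in rows, so rows that repeat a pose let the fingers close. It gives the time, the measured TCP pose, the force, the opening and the grip force at its end, in the units of the state.
- read_state(): the state, without advancing time (a new reading comes with each control period).
- camera(name): name is "scene" or "top"; returns the picture (420x560x3 uint8, red, green, blue); there is no depth.
- get_calibration(name): a dict with "fx", "fy", "cx", "cy" (pixels), "R" (3x3) and "t" (3): a world point X has camera coordinates R X + t. Camera axes: x right, y down, z forward; pixel columns grow to the right and rows downward; lengths in m; the calibration is good to about 2 mm. A picture is of the moment at which its call begins. get_calibration takes no time and is no camera call.
- close_job(): hands the job in; it is judged then, once.
The state is a dict: "time": time; "joint_positions": joint angles; "joint_vel": joint speeds; "joint_torque": joint torques, N m; "ee_pos": TCP position; "eef_rot": TCP orientation; "ft_force": force on the tool from outside, world axes, zero at the start; "torque": the same for the moment, N m; "width": finger opening in m; "grip_force": force on a finger pad.
Only numpy, scipy, OpenCV 4.12 (cv2) and the standard library are available. Lean on these libraries where they do the work, as an engineer would, in place of code of your own. Each camera call takes 0.05 s, during which the arm holds its last target. There are 200 camera calls.

## Task

Check that the serving turntable's bearing runs freely: swing the table round by its wooden knob to about one turn in six seconds (never faster than one in three), let go, and while it coasts at better than one turn in fifteen seconds keep the gripper right above the moving knob for four seconds without touching anything, fingertips no more than 5 cm above it and the point between the fingers within 2 cm of its centre sideways. Then catch the knob, bring it gently round to the red pointer, let go and leave the table standing still there, with the gripper clear. The coral ramekin must stay in the middle of the table, and all other kitchen things stay where they are.

Things in the scene. Friction and masses are not known exactly. Their poses are not given: they have to be found in the camera images.
- turntable (a joint): Angle of the marble turntable: rad, growing counterclockwise seen from above, no stops; 0 (and every full turn) with the knob at the red pointer. Disc 280 mm across, 14 mm thick, top face 34 mm above the counter. Disc and knob nominally 1.6 kg, inertia 0.016 kg m2 (-25 to +30 percent). Bearing drag 0.0008 N m s/rad plus 0.0005 N m dry: coasts on, losing about a third of 1.1 rad/s in 5 s.
- knob_top (a point): Centre of the top face of the turntable's upright knob, a dark wooden cylinder 28 mm in diameter and 40 mm tall (75 to 115 mm above the counter) on a 14 mm steel pin that stands on the disc 105 mm from the axis. It goes round with the table and spins freely on its pin, as a crank knob does. Grip it from above, from any side.
- axis (a point): Point on the vertical turning axis, in the middle of the disc's top face, 34 mm above the counter. Does not move.
- serve_mark (a point): Where the centre of the knob's top must be when parked: fixed point 105 mm from the axis in the direction of the red pointer, 115 mm above the counter. The red pointer is a small upright tab 40 mm tall, 14 by 30 mm, on an arm of the stand, centred 160 mm from the axis, just outside the disc.
- stand: Dark steel stand under the disc, with the pointer arm; fixed to the counter. Origin on the axis at counter height, its x axis runs towards the red pointer, z up. It carries the turntable.
- ramekin: Coral ceramic ramekin, round, 80 mm across the rim, 42 mm tall, 0.22 kg, standing loose in the middle of the disc (top at 76 mm above the counter) and turning with it. Origin at the centre of its underside.
- rack_low: Lower of two stacked stainless steel air fryer racks: round wire grid 190 mm across on four 45 mm legs. Origin on the counter below its centre. Leave alone.
- rack_top: Upper rack, the same, standing on the lower one; top of the stack 90 mm above the counter. Origin at the centre of its feet. Leave alone.
- pie_dish: Clear glass pie dish, 216 mm across, 38 mm tall. Origin at the centre of its underside. Leave alone.
- scale: Gray plastic kitchen scale with a blank round dial, 170 by 180 mm, 70 mm tall. Origin at the centre of its underside. Leave alone.
- reamer: Wooden citrus reamer, lying, 147 mm long along its x axis, 44 mm thick. Origin on the counter under its middle. Leave alone.
Things that resemble listed ones, but are neither listed nor needed, are in the scene too. There is more than one size of the ramekin; the job needs the largest.

How it is judged:
On the way, in this order (a step that is already met when the one before it is completed fails the run):
1. the table is turning at 0.7 rad/s or more ((velocity of joint turntable above 0.7 rad/s or velocity of joint turntable below -0.7 rad/s)), for 0.1 s.
2. hands off, the coasting table turns at 0.4 rad/s or more while the TCP stays within 25 mm sideways of the knob's centre and 15 to 85 mm above its top ((velocity of joint turntable above 0.4 rad/s or velocity of joint turntable below -0.4 rad/s) and horizontal distance between the grasp point and knob_top below 0.025 m and z of the grasp point in the frame of knob_top between 0.015 and 0.085 m and contact force between each of the arm, the fingers and stand below 0.1 N), for 4 s.
3. the knob is caught by the fingers (contact force between the fingers and stand above 1 N), for 0.1 s.
At the end, for the whole second after the job is handed in: Knob within 15 mm of the serving mark by the red pointer, table at rest (under 0.02 rad/s), gripper let go and above the knob's top (TCP over 130 mm high), ramekin upright within 30 mm of the axis (horizontal distance between knob_top and serve_mark below 0.015 m and velocity of joint turntable between -0.02 and 0.02 rad/s and horizontal distance between ramekin and axis below 0.03 m and angle between ramekin's own z axis and vertical below 0.1 rad and contact force between the fingers and stand below 0.1 N and height (world z) of the grasp point above 0.13 m); the robot touches nothing.
It fails at once if the table is spun or jerked clearly faster than one turn in three seconds (velocity of joint turntable above 2.5 rad/s or velocity of joint turntable below -2.5 rad/s).
It fails at once if the ramekin is thrown or knocked 30 mm or more out of the middle, or tipped (horizontal distance between ramekin and axis above 0.03 m or angle between ramekin's own z axis and vertical above 0.3 rad).
It fails at once if a rack, the pie dish, the scale or the reamer is moved 20 mm or more (distance of any of rack_low, rack_top, pie_dish, scale, reamer from where it was at the start of the episode above 0.02 m).
It also fails if it takes over 67 s, if anything falls off the work surface, if the arm or the gripper's body presses on something with over 40 N, if the wrist force passes 120 N, or if a joint passes its speed limit or range.

## Working session

There is one attempt and no reset: what is moved stays moved. The work goes in short steps, Python scripts to look and compute and a tool call to move; the robot and the scene stay as the last step left them, time stands still between calls to the robot, and variables do not carry over. Pictures are saved under pics/ and viewed, at most 10 in all, crops included, and the job is handed in when it is done.

Besides the shell and the picture viewer there is one more tool, called after "Call:" by a JSON object that holds its "api" and its "payload". carry_out: Moves the arm, as the interface text tells. Its arguments: {"type":"object","properties":{"deltas":{"type":"array","items":{"type":"object","properties":{"hand":{"type":"number"},"dp":{"type":"array","items":{"type":"number","minimum":-1,"maximum":1}},"spin":{"type":"number","minimum":-1,"maximum":1}}}},"force":{"type":"number"}},"required":["deltas"]}

```bash
mkdir -p pics; python3 - <<'E'
from bench import *
import cv2
s=read_state();print(s)
for n in("scene","top"):
    im=camera(n);cv2.imwrite(f"pics/{n}0.png",im[:,:,::-1]);print(get_calibration(n))
E
```

```text
{'time': 0.0, 'joint_positions': array([-1.15259904,  0.33285768, -0.06470978,  1.46097127,  0.02161605,
        1.34990832, -0.08849483]), 'joint_vel': array([ 0.00063665, -0.00072221,  0.00027242, -0.00018827,  0.00069475,
       -0.00229302, -0.00059315]), 'joint_torque': array([ 5.96255140e-04, -6.23265839e+01,  2.46035610e-02, -3.89875031e+01,
       -6.14480604e-02,  3.98570183e-02,  1.42642257e-04]), 'ee_pos': array([0.26650669, 0.56491391, 0.24044852]), 'eef_rot': array([ 2.18599276e-01,  9.75814445e-01, -7.14488170e-04, -1.18253135e-04]), 'ft_force': array([ 0.46378806, -0.99468668, -0.38837376]), 'torque': array([ 0.01134732, -0.02764544,  0.03621818]), 'grip_force': 0.0, 'width': 0.08713057662739804}
{'fx': 472.61844610052077, 'fy': 472.61844610052077, 'cx': 267.5546296891605, 'cy': 210.85130312180587, 'R': array([[ 0.82160028,  0.5699251 , -0.01258447],
       [ 0.47032136, -0.69015633, -0.54998369],
       [-0.32213476,  0.44594801, -0.83508058]]), 't': array([-0.44926953, -0.13930647,  1.79358387])}
{'fx': 492.1022783231179, 'fy': 492.1022783231179, 'cx': 283.5047472160514, 'cy': 201.6037441011231, 'R': array([[-5.24411118e-03, -9.99986006e-01,  6.98519312e-04],
       [-9.95736683e-01,  5.15749451e-03, -9.20970047e-02],
       [ 9.20921133e-02, -1.17850823e-03, -9.95749795e-01]]), 't': array([0.07920316, 0.51726312, 1.33977945])}
```

View pics/scene0.png

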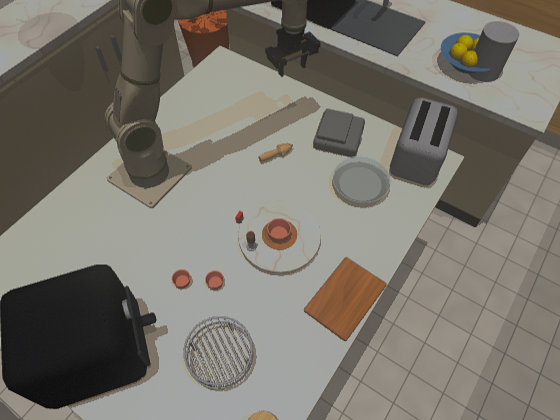

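View pics/top0.png

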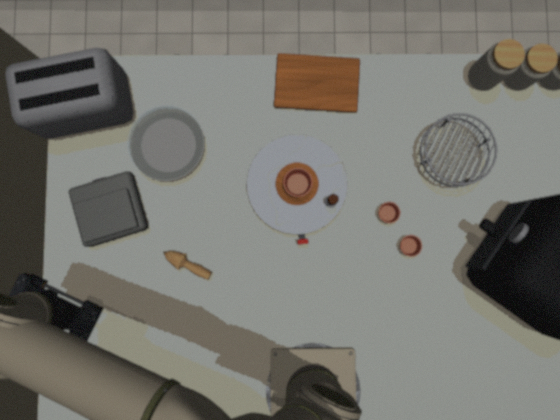

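The top view shows the disc at about (297,184), the knob at (332,200), the red pointer at (302,240) and the ramekin near the disc's middle. In the scene view the knob is at (251,238) and the pointer at (239,216).

```bash
cat > h.py <<'E'
import numpy as np, cv2
from bench import *
def ray(n,p):
    c=get_calibration(n);R=np.array(c["R"]);o=-R.T@np.array(c["t"])
    return o,R.T@np.array([(p[0]-c["cx"])/c["fx"],(p[1]-c["cy"])/c["fy"],1])
def onz(n,p,z):
    o,d=ray(n,p);return o+d*(z-o[2])/d[2]
def two(p,q):
    o,d=ray("top",p);e,f=ray("scene",q)
    k=np.linalg.lstsq(np.c_[d,-f],e-o,rcond=None)[0]
    a,b=o+d*k[0],e+f*k[1];return (a+b)/2,np.linalg.norm(a-b)
def proj(n,X):
    c=get_calibration(n);x=np.array(c["R"])@X+np.array(c["t"])
    return np.array([c["fx"]*x[0]/x[2]+c["cx"],c["fy"]*x[1]/x[2]+c["cy"]])
def blobs(m,box,mn=5):
    x0,y0,x1,y1=box;k=np.zeros(m.shape,np.uint8);k[y0:y1,x0:x1]=m[y0:y1,x0:x1]
    n,l,s,c=cv2.connectedComponentsWithStats(k)
    return [(s[i].tolist(),c[i].round(1).tolist()) for i in range(1,n) if s[i][4]>=mn]
E
python3 - <<'E'
from h import *
B={"top":(235,125,365,252),"scene":(228,195,330,280)}
for n in B:
    im=cv2.imread(f"pics/{n}0.png");hsv=cv2.cvtColor(im,cv2.COLOR_BGR2HSV);H,S,V=cv2.split(hsv)
    print(n,"red",blobs(((S>170)&((H<5)|(H>174))&(V>90)).astype(np.uint8),B[n]))
    print("dark",blobs((V<100).astype(np.uint8),B[n]))
    print("coral",blobs(((S>90)&((H<14)|(H>170))&(V>100)).astype(np.uint8),B[n]))
im=cv2.imread("pics/top0.png");print([im[184,x].tolist() for x in range(240,256)],[im[184,x].tolist() for x in range(340,354)])
a=cv2.resize(im[120:255,230:370],None,fx=4,fy=4,interpolation=cv2.INTER_CUBIC)
b=cv2.resize(cv2.imread("pics/scene0.png")[195:285,225:335],None,fx=4,fy=4,interpolation=cv2.INTER_CUBIC)
c=np.zeros((540,800,3),np.uint8);c[:,:440][:360]=b;c=np.zeros((540,1000,3),np.uint8);c[:,:560]=a;c[:360,560:]=b
cv2.imwrite("pics/crop.png",cv2.resize(c,None,fx=.8,fy=.8,interpolation=cv2.INTER_AREA))
E
```

```text
top red [([299, 239, 8, 4, 20], [302.2, 240.8])]
dark [([285, 170, 26, 21, 120], [300.0, 176.3]), ([282, 185, 16, 15, 43], [288.4, 193.4]), ([324, 194, 14, 13, 129], [330.9, 199.9]), ([298, 234, 7, 5, 30], [301.2, 236.1])]
coral [([276, 163, 42, 42, 1135], [296.7, 183.5]), ([297, 239, 11, 5, 49], [302.2, 241.1])]
scene red [([236, 212, 6, 6, 16], [238.8, 214.2])]
dark [([236, 213, 7, 10, 39], [239.5, 218.8]), ([246, 232, 11, 17, 125], [250.9, 239.9]), ([268, 233, 24, 11, 100], [280.6, 239.1]), ([246, 258, 14, 11, 18], [252.8, 264.1]), ([297, 259, 15, 11, 18], [303.6, 265.3]), ([261, 269, 5, 3, 6], [263.3, 270.0]), ([267, 271, 10, 3, 12], [271.1, 271.8]), ([283, 272, 7, 2, 9], [286.2, 272.2])]
coral [([236, 211, 7, 8, 31], [238.6, 214.4]), ([262, 219, 35, 31, 735], [278.8, 233.5])]
[[144, 147, 144], [142, 146, 143], [143, 145, 143], [140, 146, 142], [140, 146, 143], [133, 136, 134], [127, 129, 127], [140, 137, 135], [150, 146, 142], [152, 147, 143], [150, 146, 141], [152, 146, 143], [152, 146, 144], [151, 145, 143], [151, 147, 143], [154, 148, 142]] [[152, 147, 144], [154, 149, 146], [150, 144, 141], [150, 145, 141], [148, 145, 143], [150, 147, 143], [145, 142, 140], [141, 143, 139], [141, 145, 143], [144, 148, 145], [140, 146, 140], [141, 147, 144], [142, 145, 143], [145, 148, 144]]
```

View pics/crop.png

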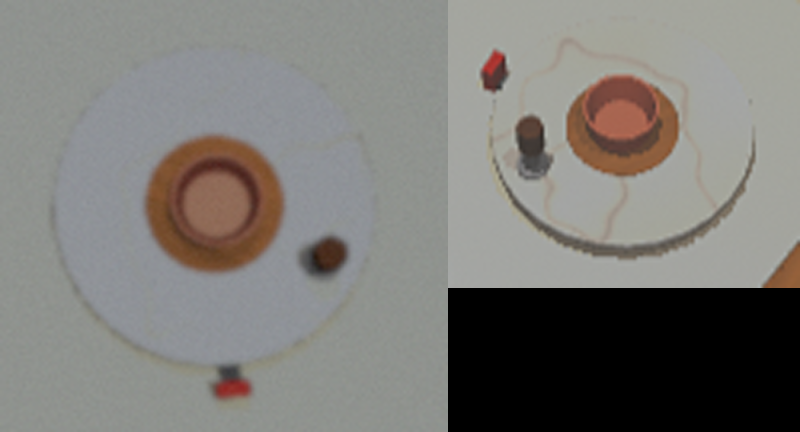

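The crop shows the bluish disc, the dark knob head with its shadow at top-view pixel (333,199), and the ramekin sitting on an orange inlay. The pointer tab is at (302,241).

```bash
python3 - <<'E'
from h import *
im=cv2.imread("pics/top0.png");f=cv2.GaussianBlur(im.astype(np.float32),(0,0),1.5)
m=((f[:,:,0]-f[:,:,2])>3.5).astype(np.uint8)
k=np.zeros_like(m);k[125:242,235:362]=m[125:242,235:362]
k=cv2.morphologyEx(k,cv2.MORPH_OPEN,np.ones((5,5)))
cs=max(cv2.findContours(k,0,1)[0],key=cv2.contourArea);h=cv2.convexHull(cs)
P=np.array([onz("top",p,.034)[:2] for p in h[:,0].astype(float)])
A=np.c_[2*P,np.ones(len(P))];s=np.linalg.lstsq(A,(P**2).sum(1),rcond=None)[0]
ax=s[:2];print("axis",ax,"r",np.sqrt(s[2]+ax@ax),cv2.fitEllipse(h))
H,S,V=cv2.split(cv2.cvtColor(im,cv2.COLOR_BGR2HSV))
print("inlay/coral",onz("top",(296.7,183.5),.034))
kt=onz("top",(333.1,199),.115);print("knob",kt,np.hypot(*(kt[:2]-ax)))
kt2,_=two((333.1,199),(250.5,232.5));print("knob two",kt2,_)
pt,e=two((302.2,241.1),(238.6,214.4));print("pointer",pt,e)
a=np.arctan2(*(pt[:2]-ax)[::-1]);b=np.arctan2(*(kt[:2]-ax)[::-1])
print("dir pointer",a,np.hypot(*(pt[:2]-ax)),"knob",b,"joint",b-a, "serve",ax+.105*np.array([np.cos(a),np.sin(a)]))
E
```

```text
axis [0.56877264 0.04066763] r 0.13641151034686225 ((296.42193603515625, 183.24356079101562), (97.52661895751953, 99.38313293457031), 100.17727661132812)
inlay/coral [0.56671474 0.03984028 0.034     ]
knob [ 0.5153368  -0.05169432  0.115     ] 0.10670575879326549
knob two [ 0.51551484 -0.04974259  0.12467867] 0.0029496619183079272
pointer [0.40772914 0.02597531 0.04047173] 0.0009830043920893772
dir pointer -3.05061252936684 0.16171231229446048 knob -2.09529312674118 joint 0.9553194026256597 serve [0.4642069  0.03112789]
```

Call:
{"api": "carry_out", "payload": {"deltas": [{"hand": 87, "dp": [-0.98, -0.9, 0], "spin": -0.14}, {"hand": 87, "dp": [-0.98, -0.9, 0], "spin": -0.14}, {"hand": 87, "dp": [-0.98, -0.9, 0], "spin": -0.14}, {"hand": 87, "dp": [-0.98, -0.9, 0], "spin": -0.14}, {"hand": 87, "dp": [-0.98, -0.9, 0], "spin": -0.14}, {"hand": 87, "dp": [-0.98, -0.9, 0], "spin": -0.14}, {"hand": 87, "dp": [-0.98, -0.9, 0], "spin": -0.14}, {"hand": 87, "dp": [-0.98, -0.9, 0], "spin": -0.14}, {"hand": 87, "dp": [-0.98, -0.9, 0], "spin": -0.14}, {"hand": 87, "dp": [-0.98, -0.9, 0], "spin": -0.14}], "force": 5}}

```text
time: 1.1
ee_pos: [0.3916, 0.2584, 0.2411]
eef_rot: [-0.0, 1.0, 0.0, -0.0]
ft_force: [1.3, 0.4, 0.8]
width: 0.0868
grip_force: 0.0
```

Call:
{"api": "carry_out", "payload": {"deltas": [{"hand": 87, "dp": [-0.4, -1, 0.2], "spin": 0}, {"hand": 87, "dp": [-0.4, -1, 0.2], "spin": 0}, {"hand": 87, "dp": [-0.4, -1, 0.2], "spin": 0}, {"hand": 87, "dp": [-0.4, -1, 0.2], "spin": 0}, {"hand": 87, "dp": [-0.4, -1, 0.2], "spin": 0}, {"hand": 87, "dp": [-0.4, -1, 0.2], "spin": 0}, {"hand": 87, "dp": [-0.4, -1, 0.2], "spin": 0}]}}

```text
time: 1.8
ee_pos: [0.4925, 0.0048, 0.1904]
eef_rot: [0.002, 1.0, -0.001, -0.001]
ft_force: [0.6, 0.4, 0.7]
width: 0.0868
grip_force: 0.0
```

Call:
{"api": "carry_out", "payload": {"deltas": [{"hand": 87, "dp": [-0.093, -0.236, 0.1], "spin": 0}, {"hand": 87, "dp": [-0.093, -0.236, 0.1], "spin": 0}, {"hand": 87, "dp": [-0.093, -0.236, 0.1], "spin": 0}, {"hand": 87, "dp": [-0.093, -0.236, 0.1], "spin": 0}, {"hand": 87, "dp": [-0.093, -0.236, 0.1], "spin": 0}]}}

```text
time: 2.3
ee_pos: [0.5153, -0.0496, 0.1665]
eef_rot: [-0.001, 1.0, 0.0, 0.0]
ft_force: [0.6, -0.4, -1.2]
width: 0.0867
grip_force: 0.0
```

```bash
python3 - <<'E'
from h import *
print(read_state()["ee_pos"])
s=camera("scene");t=camera("top")
for n,im in(("scene",s),("top",t)): cv2.imwrite(f"pics/{n}1.png",im[:,:,::-1])
c=np.hstack([cv2.resize(s[150:300,180:350],None,fx=2.4,fy=2.4),cv2.resize(t[110:260,220:375],None,fx=2.4,fy=2.4)])[:,:,::-1]
cv2.imwrite("pics/crop1.png",c);print(c.shape)
E
```

```text
[ 0.51534062 -0.04958129  0.16651332]
(360, 780, 3)
```

View pics/crop1.png

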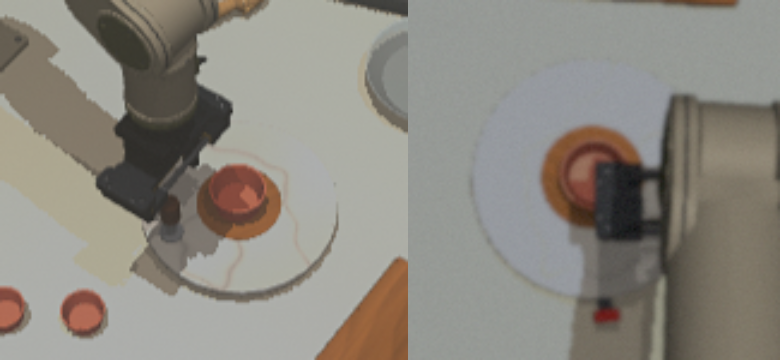

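The fingers straddle the knob from above; in the scene view the knob is at about px (252,237), with its head under the gripper. Next I descend and close.

Call:
{"api": "carry_out", "payload": {"deltas": [{"hand": 87, "dp": [0, 0, 0.13], "spin": 0}, {"hand": 87, "dp": [0, 0, 0.26], "spin": 0}, {"hand": 60, "dp": [0, 0, 0.26], "spin": 0}, {"hand": 40, "dp": [0, 0, 0.26], "spin": 0}, {"hand": 20, "dp": [0, 0, 0.26], "spin": 0}, {"hand": 20, "dp": [0, 0, 0.26], "spin": 0}, {"hand": 20, "dp": [0, 0, 0.26], "spin": 0}], "force": 5}}

```text
time: 3.1
ee_pos: [0.5158, -0.0518, 0.1023]
eef_rot: [0.0, 1.0, 0.0, 0.001]
ft_force: [-0.2, -0.7, -0.3]
width: 0.0544
grip_force: 0.0
```

```bash
python3 - <<'E'
from h import *
s=read_state();print({k:s[k] for k in("time","ee_pos","ft_force","width","grip_force")})
E
```

```text
{'time': 3.1, 'ee_pos': array([ 0.51582889, -0.05176658,  0.10232153]), 'ft_force': array([-0.17166009, -0.67527737, -0.31212542]), 'width': 0.05442433461522056, 'grip_force': 0.0}
```

Call:
{"api": "carry_out", "payload": {"deltas": [{"hand": 20, "dp": [0, 0, 0]}, {"hand": 20, "dp": [0, 0, 0]}, {"hand": 20, "dp": [0, 0, 0]}, {"hand": 20, "dp": [0, 0, 0]}, {"hand": 20, "dp": [0, 0, 0]}, {"hand": 20, "dp": [0, 0, 0]}]}}

```text
schema error: expected keys hand, dp, spin
```

Call:
{"api": "carry_out", "payload": {"deltas": [{"hand": 20, "dp": [0, 0, 0], "spin": 0}, {"hand": 20, "dp": [0, 0, 0], "spin": 0}, {"hand": 20, "dp": [0, 0, 0], "spin": 0}, {"hand": 20, "dp": [0, 0, 0], "spin": 0}, {"hand": 20, "dp": [0, 0, 0], "spin": 0}, {"hand": 20, "dp": [0, 0, 0], "spin": 0}]}}

```text
time: 3.7
ee_pos: [0.5153, -0.0518, 0.1013]
eef_rot: [0.0, 1.0, 0.0, 0.0]
ft_force: [1.1, 0.3, 0.3]
width: 0.0279
grip_force: 5.0
```

```bash
cat >> h.py <<'E'
A=np.array([.5675,.0398]);R0=.105
def pos(a,r=R0): return A+r*np.array([np.cos(a),np.sin(a)])
def rows(P,P0):
    """world waypoints (x,y,z) -> dp for tool x=-X, y=Y, z=-Z"""
    d=(np.array(P)-np.array(P0))/.25*np.array([-1,1,-1]);print("\n".join(str(r) for r in d.round(3).tolist()))
def knobpix(im,near,rad=25):
    r,g,b=[im[:,:,i].astype(int) for i in range(3)]
    m=((r-b>=12)&(r<120)&(r-g>=6)&(r>25)).astype(np.uint8)
    x,y=[int(v) for v in near];return blobs(m,(max(0,x-rad),max(0,y-rad),x+rad,y+rad),15)
def knob(im=None):pass
E
python3 - <<'E'
from h import *
im=cv2.imread("pics/scene1.png")[:,:,::-1]
p=np.array([.5153,-.0515,.095]);pp=proj("scene",p);print(pp,[im[int(pp[1])+d,int(pp[0])].tolist() for d in(-4,0,4)]);print(knobpix(im,pp))
im=cv2.imread("pics/scene0.png")[:,:,::-1];print(knobpix(im,pp))
c=get_calibration("scene");print(-np.array(c["R"]).T@c["t"])
th0=np.arctan2(-.0518-A[1],.5153-A[0]);print(np.degrees(th0))
t=np.arange(1,21)*.1;ph=np.where(t<1.5,.35*t**2,.7875+1.05*(t-1.5))
p0=pos(th0);rows([[*pos(th0+f),0] for f in ph],[*p0,0])
E
```

```text
[250.06468371 237.60565215] [[63, 53, 46], [72, 57, 48], [63, 54, 48]]
[([258, 220, 17, 29, 265], [267.9, 234.6]), ([246, 227, 11, 17, 94], [251.0, 237.2]), ([254, 251, 5, 11, 25], [256.2, 255.4]), ([240, 253, 9, 9, 27], [243.9, 257.2])]
[([235, 213, 9, 11, 41], [239.2, 218.6]), ([265, 221, 10, 22, 76], [270.3, 231.9]), ([246, 231, 9, 9, 56], [250.1, 234.9])]
[ 1.01241449 -0.63993842  1.41551694]
-119.67747452861391
[-0.001, -0.001, -0.0]
[-0.005, -0.003, -0.0]
[-0.012, -0.006, -0.0]
[-0.021, -0.011, -0.0]
[-0.033, -0.017, -0.0]
[-0.048, -0.023, -0.0]
[-0.065, -0.03, -0.0]
[-0.086, -0.037, -0.0]
[-0.11, -0.044, -0.0]
[-0.138, -0.049, -0.0]
[-0.168, -0.053, -0.0]
[-0.202, -0.055, -0.0]
[-0.239, -0.054, -0.0]
[-0.278, -0.049, -0.0]
[-0.32, -0.04, -0.0]
[-0.362, -0.026, -0.0]
[-0.402, -0.008, -0.0]
[-0.44, 0.015, -0.0]
[-0.475, 0.041, -0.0]
[-0.508, 0.071, -0.0]
```

Call:
{"api": "carry_out", "payload": {"deltas": [{"hand": 20, "dp": [-0.001, -0.001, 0], "spin": 0}, {"hand": 20, "dp": [-0.005, -0.003, 0], "spin": 0}, {"hand": 20, "dp": [-0.012, -0.006, 0], "spin": 0}, {"hand": 20, "dp": [-0.021, -0.011, 0], "spin": 0}, {"hand": 20, "dp": [-0.033, -0.017, 0], "spin": 0}, {"hand": 20, "dp": [-0.048, -0.023, 0], "spin": 0}, {"hand": 20, "dp": [-0.065, -0.03, 0], "spin": 0}, {"hand": 20, "dp": [-0.086, -0.037, 0], "spin": 0}, {"hand": 20, "dp": [-0.11, -0.044, 0], "spin": 0}, {"hand": 20, "dp": [-0.138, -0.049, 0], "spin": 0}, {"hand": 20, "dp": [-0.168, -0.053, 0], "spin": 0}, {"hand": 20, "dp": [-0.202, -0.055, 0], "spin": 0}, {"hand": 20, "dp": [-0.239, -0.054, 0], "spin": 0}, {"hand": 20, "dp": [-0.278, -0.049, 0], "spin": 0}, {"hand": 20, "dp": [-0.32, -0.04, 0], "spin": 0}, {"hand": 20, "dp": [-0.362, -0.026, 0], "spin": 0}, {"hand": 20, "dp": [-0.402, -0.008, 0], "spin": 0}, {"hand": 20, "dp": [-0.44, 0.015, 0], "spin": 0}, {"hand": 20, "dp": [-0.475, 0.041, 0], "spin": 0}, {"hand": 20, "dp": [-0.508, 0.071, 0], "spin": 0}]}}

```text
time: 5.7
ee_pos: [0.6423, -0.0335, 0.1012]
eef_rot: [0.0, 1.0, 0.0, -0.001]
ft_force: [-4.2, 4.7, 6.0]
width: 0.0279
grip_force: 5.0
```

```bash
python3 - <<'E'
from h import *
s=read_state();e=s["ee_pos"];print({k:s[k] for k in("time","ee_pos","ft_force","width","grip_force")})
th0=np.radians(-119.677);c=pos(th0+1.3125);print("cmd",c,"lag",e[:2]-c,"ang lag",th0+1.3125-np.arctan2(e[1]-A[1],e[0]-A[0]),"r",np.hypot(*(e[:2]-A)))
# release: cruise .2 s, then coast
t=np.arange(1,21)*.1;ph=1.05*t-np.where(t>.1,.04*(t-.1)**2,0)
z=np.interp(t,[.7,1.2],[0,.064]);a0=th0+1.3125;p0=pos(a0)
print(np.degrees(a0),ph[-1]);rows([[*pos(a0+f),h] for f,h in zip(ph,z)],[*p0,0])
E
```

```text
{'time': 5.7, 'ee_pos': array([ 0.64227933, -0.03353584,  0.10116746]), 'ft_force': array([-4.22634883,  4.66264738,  5.9807659 ]), 'width': 0.027853792602226937, 'grip_force': 4.998543105321005}
cmd [ 0.64242175 -0.03376447] lag [-0.00014242  0.00022864] ang lag -0.0006049384846454897 r 0.10473821104248868
-44.476289389079454 1.9556
[-0.029, 0.033, -0.0]
[-0.055, 0.069, -0.0]
[-0.076, 0.107, -0.0]
[-0.093, 0.146, -0.0]
[-0.106, 0.187, -0.0]
[-0.115, 0.229, -0.0]
[-0.12, 0.271, -0.0]
[-0.12, 0.313, -0.051]
[-0.116, 0.354, -0.102]
[-0.108, 0.395, -0.154]
[-0.096, 0.434, -0.205]
[-0.081, 0.471, -0.256]
[-0.062, 0.507, -0.256]
[-0.041, 0.54, -0.256]
[-0.016, 0.571, -0.256]
[0.011, 0.6, -0.256]
[0.041, 0.625, -0.256]
[0.072, 0.647, -0.256]
[0.105, 0.666, -0.256]
[0.139, 0.682, -0.256]
```

Call:
{"api": "carry_out", "payload": {"deltas": [{"hand": 87, "dp": [-0.029, 0.033, 0], "spin": 0}, {"hand": 87, "dp": [-0.055, 0.069, 0], "spin": 0}, {"hand": 87, "dp": [-0.076, 0.107, 0], "spin": 0}, {"hand": 87, "dp": [-0.093, 0.146, 0], "spin": 0}, {"hand": 87, "dp": [-0.106, 0.187, 0], "spin": 0}, {"hand": 87, "dp": [-0.115, 0.229, 0], "spin": 0}, {"hand": 87, "dp": [-0.12, 0.271, 0], "spin": 0}, {"hand": 87, "dp": [-0.12, 0.313, -0.051], "spin": 0}, {"hand": 87, "dp": [-0.116, 0.354, -0.102], "spin": 0}, {"hand": 87, "dp": [-0.108, 0.395, -0.154], "spin": 0}, {"hand": 87, "dp": [-0.096, 0.434, -0.205], "spin": 0}, {"hand": 87, "dp": [-0.081, 0.471, -0.256], "spin": 0}, {"hand": 87, "dp": [-0.062, 0.507, -0.256], "spin": 0}, {"hand": 87, "dp": [-0.041, 0.54, -0.256], "spin": 0}, {"hand": 87, "dp": [-0.016, 0.571, -0.256], "spin": 0}, {"hand": 87, "dp": [0.011, 0.6, -0.256], "spin": 0}]}}

```text
time: 7.3
ee_pos: [0.6386, 0.1164, 0.1645]
eef_rot: [0.0, 1.0, -0.0, -0.001]
ft_force: [0.6, 0.7, -0.0]
width: 0.0871
grip_force: 0.0
```

```bash
python3 - <<'E'
from h import *
s=read_state();print({k:s[k] for k in("time","ee_pos","ft_force","width")})
im=camera("scene");cv2.imwrite("pics/scene2.png",im[:,:,::-1])
a=np.radians(-44.476)+1.68-.04*2.25
for d in (-.2,0,.2): print(proj("scene",[*pos(a+d),.095]))
pp=proj("scene",[*pos(a),.095]);print(np.degrees(a),knobpix(im,pp,30))
x,y=pp.astype(int);cv2.imwrite("pics/crop2.png",cv2.resize(im[y-50:y+50,x-60:x+60],None,fx=5,fy=5)[:,:,::-1])
E
```

```text
{'time': 7.3, 'ee_pos': array([0.63862149, 0.11635825, 0.16449234]), 'ft_force': array([ 0.60814852,  0.69357545, -0.04069789]), 'width': 0.08712118211005503}
[311.34151213 225.04942603]
[310.33901704 219.67554898]
[308.13041584 214.60617551]
46.624289425800896 [([334, 189, 6, 9, 27], [336.9, 193.1]), ([280, 215, 37, 29, 245], [299.8, 232.0]), ([286, 223, 5, 10, 30], [288.4, 227.4])]
```

View pics/crop2.png

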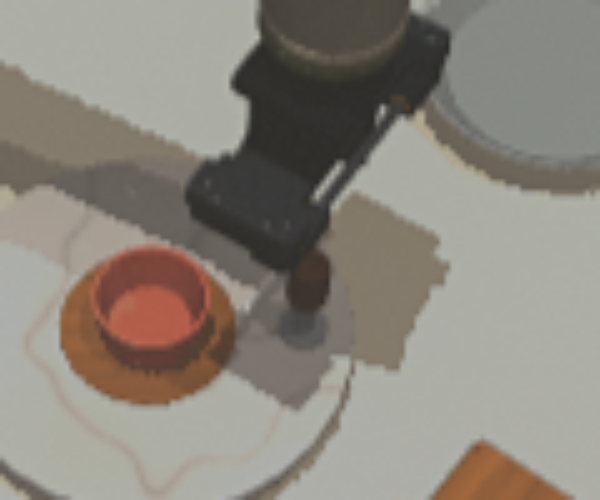

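The crop shows the fingers just above the knob. The knob's visible bottom is at about px (311.8,231.4) and the pin foot at about (310.6,236), so the knob is lagging the plan a little.

```bash
python3 - <<'E'
from h import *
a=np.radians(46.62)
cam=np.array([1.012,-.640])
for d in (-.25,-.2,-.15,-.1,-.05,0):
    p=pos(a+d);u=(cam-p)/np.hypot(*(cam-p))
    print(d,proj("scene",[*(p+.014*u),.075]).round(1),proj("scene",[*p,.034]).round(1),proj("scene",[*(p-.014*u),.115]).round(1))
im=cv2.imread("pics/scene2.png")[:,:,::-1]
for y in range(212,244,1): print(y,[int(im[y,x,0])-int(im[y,x,2]) for x in range(304,320)],[int(im[y,x,0]) for x in range(304,320)])
E
```

```text
-0.25 [310.6 233.2] [310.2 235.9] [312.2 219.6]
-0.2 [310.5 231.8] [310.2 234.5] [312.2 218.2]
-0.15 [310.4 230.5] [310.  233.2] [312.  216.9]
-0.1 [310.2 229.1] [309.8 231.9] [311.8 215.5]
-0.05 [309.9 227.8] [309.6 230.5] [311.5 214.2]
0 [309.5 226.4] [309.2 229.2] [311.1 212.8]
212 [2, 0, -1, 2, 1, 0, 0, 1, 1, 0, 0, 2, 26, 26, 24, 26] [58, 56, 57, 56, 59, 57, 59, 59, 58, 57, 55, 47, 131, 131, 129, 130]
213 [1, 1, 1, 2, 1, 0, 0, 1, 2, 0, 2, 4, 26, 26, 25, 25] [58, 59, 60, 74, 56, 58, 60, 57, 57, 57, 50, 55, 134, 133, 130, 130]
214 [1, -1, 1, 2, 1, -1, 1, 2, 1, 1, 3, 9, 26, 27, 25, 25] [58, 57, 61, 74, 58, 59, 58, 51, 57, 54, 47, 68, 134, 133, 131, 131]
215 [1, 1, 2, 1, 0, 0, 3, 4, 3, 3, 6, 18, 22, 26, 25, 25] [62, 60, 63, 60, 59, 58, 53, 52, 56, 49, 58, 99, 116, 132, 130, 131]
216 [2, 3, 1, 0, 1, 2, 4, 3, 3, 3, 18, 21, 24, 25, 26, 25] [56, 59, 63, 59, 59, 55, 52, 53, 51, 48, 99, 108, 124, 131, 131, 132]
217 [5, 3, 3, 2, 2, 3, 5, 3, 3, 7, 20, 25, 26, 25, 26, 26] [52, 53, 58, 56, 55, 52, 51, 52, 49, 79, 115, 126, 133, 131, 132, 132]
218 [5, 3, 4, 4, 4, 5, 9, 3, 8, 12, 14, 23, 26, 26,
[... 2826 characters left out ...]
, 14, 14, 14, 15, 14, 14, 14] [124, 123, 123, 124, 120, 116, 115, 116, 115, 124, 123, 122, 121, 119, 119, 119]
240 [14, 13, 14, 14, 13, 14, 14, 14, 14, 15, 13, 13, 9, 11, 8, 8] [122, 123, 124, 123, 123, 124, 124, 125, 123, 123, 122, 120, 161, 161, 159, 159]
241 [14, 13, 13, 13, 15, 14, 14, 14, 13, 13, 12, 14, 12, 9, 9, 8] [124, 123, 123, 122, 123, 124, 124, 123, 123, 123, 121, 119, 140, 175, 175, 176]
242 [13, 15, 14, 14, 14, 14, 15, 14, 14, 14, 14, 14, 11, 9, 8, 9] [123, 123, 124, 123, 123, 123, 124, 123, 122, 123, 121, 118, 148, 173, 173, 176]
243 [14, 14, 14, 15, 14, 14, 14, 14, 12, 14, 14, 10, 10, 8, 10, 12] [124, 123, 123, 124, 123, 123, 123, 124, 122, 122, 119, 148, 170, 173, 175, 169]
```

```bash
cat >> h.py <<'E'
CAM=np.array([1.012,-.640])
def low(a):
    p=pos(a);u=(CAM-p)/np.hypot(*(CAM-p));return np.array([proj("scene",[*p,.085])[0],proj("scene",[*(p+.014*u),.075])[1]])
def kangle(im,guess,span=.5):
    r,b=im[:,:,0].astype(int),im[:,:,2].astype(int)
    m=((r-b>=9)&(r-b<=30)&(r<84)).astype(np.uint8);best=[]
    x,y=[int(v) for v in low(guess)]
    for s,c in blobs(m,(x-45,y-45,x+45,y+35),25):
        q=np.array([s[0]+s[2]/2,s[1]+s[3]-.5]);g=np.arange(guess-span,guess+span,.005)
        e=[np.hypot(*(low(a)-q)) for a in g];i=int(np.argmin(e));best.append((round(e[i],1),round(g[i]-guess,3),s))
    return sorted(best)
E
python3 - <<'E'
from h import *
print(kangle(cv2.imread("pics/scene2.png")[:,:,::-1],np.radians(46.62)))
print(kangle(cv2.imread("pics/scene1.png")[:,:,::-1],np.radians(-119.68)))
t=np.arange(1,6)*.1;rows([[*pos(np.radians(39.6)+.88*f),0] for f in t],[*pos(np.radians(46.62)),0])
E
```

```text
[(np.float64(0.4), np.float64(-0.19), [307, 219, 9, 13, 83]), (np.float64(33.5), np.float64(0.495), [307, 181, 20, 4, 51])]
[(np.float64(0.6), np.float64(-0.025), [246, 231, 9, 13, 85]), (np.float64(26.5), np.float64(-0.5), [235, 199, 24, 6, 66])]
[-0.01, -0.01, -0.0]
[0.017, 0.015, -0.0]
[0.046, 0.038, -0.0]
[0.077, 0.058, -0.0]
[0.11, 0.075, -0.0]
```

Call:
{"api": "carry_out", "payload": {"deltas": [{"hand": 87, "dp": [-0.01, -0.01, 0], "spin": 0}, {"hand": 87, "dp": [0.017, 0.015, 0], "spin": 0}, {"hand": 87, "dp": [0.046, 0.038, 0], "spin": 0}, {"hand": 87, "dp": [0.077, 0.058, 0], "spin": 0}, {"hand": 87, "dp": [0.11, 0.075, 0], "spin": 0}]}}

```text
time: 7.85
ee_pos: [0.6113, 0.1352, 0.1652]
eef_rot: [0.0, 1.0, 0.0, -0.0]
ft_force: [-0.5, -0.7, -0.4]
width: 0.0872
grip_force: 0.0
```

```bash
cat >> h.py <<'E'
def look(tag,deg):
    s=read_state();im=camera("scene");cv2.imwrite(f"pics/{tag}.png",im[:,:,::-1])
    e=s["ee_pos"];print(s["time"],e.round(4),s["ft_force"].round(1),"tcp ang",np.degrees(np.arctan2(e[1]-A[1],e[0]-A[0])).round(1))
    k=kangle(im,np.radians(deg));print([(a,round(deg+np.degrees(b),1),s) for a,b,s in k])
E
python3 - <<'E'
from h import *
look("s3",64.8)
E
```

```text
7.85 [0.6113 0.1352 0.1652] [-0.5 -0.7 -0.4] tcp ang 65.3
[(np.float64(1.4), np.float64(60.8), [304, 208, 9, 12, 77]), (np.float64(38.4), np.float64(92.3), [304, 173, 18, 3, 40])]
```

```bash
python3 - <<'E'
from h import *
t=np.arange(1,11)*.1;rows([[*pos(np.radians(63)+.775*f-.033*f*f),0] for f in t],[*pos(np.radians(39.6)+.44),0])
E
```

```text
[0.018, 0.008, -0.0]
[0.048, 0.019, -0.0]
[0.078, 0.028, -0.0]
[0.109, 0.034, -0.0]
[0.14, 0.038, -0.0]
[0.171, 0.04, -0.0]
[0.202, 0.039, -0.0]
[0.232, 0.037, -0.0]
[0.262, 0.032, -0.0]
[0.291, 0.025, -0.0]
```

Call:
{"api": "carry_out", "payload": {"deltas": [{"hand": 87, "dp": [0.018, 0.008, 0], "spin": 0}, {"hand": 87, "dp": [0.048, 0.019, 0], "spin": 0}, {"hand": 87, "dp": [0.078, 0.028, 0], "spin": 0}, {"hand": 87, "dp": [0.109, 0.034, 0], "spin": 0}, {"hand": 87, "dp": [0.14, 0.038, 0], "spin": 0}, {"hand": 87, "dp": [0.171, 0.04, 0], "spin": 0}, {"hand": 87, "dp": [0.202, 0.039, 0], "spin": 0}, {"hand": 87, "dp": [0.232, 0.037, 0], "spin": 0}, {"hand": 87, "dp": [0.262, 0.032, 0], "spin": 0}, {"hand": 87, "dp": [0.291, 0.025, 0], "spin": 0}]}}

```text
time: 8.9
ee_pos: [0.5388, 0.1407, 0.1653]
eef_rot: [0.001, 1.0, 0.0, 0.0]
ft_force: [0.6, 0.3, 0.5]
width: 0.0873
grip_force: 0.0
```

```bash
python3 - <<'E'
from h import *
look("s4",105.5)
E
```

```text
8.9 [0.5388 0.1407 0.1653] [0.6 0.3 0.5] tcp ang 105.9
[(np.float64(1.1), np.float64(103.2), [286, 194, 9, 13, 79])]
```

```bash
python3 - <<'E'
from h import *
t=np.arange(1,14)*.1;rows([[*pos(np.radians(105)+.675*f-.038*f*f),0] for f in t],[*pos(np.radians(63)+.742),0])
print(105+57.3*(.675*1.3-.038*1.69))
E
```

```text
[0.023, -0.007, -0.0]
[0.049, -0.017, -0.0]
[0.074, -0.029, -0.0]
[0.098, -0.041, -0.0]
[0.121, -0.056, -0.0]
[0.143, -0.071, -0.0]
[0.163, -0.088, -0.0]
[0.182, -0.105, -0.0]
[0.2, -0.124, -0.0]
[0.216, -0.143, -0.0]
[0.231, -0.163, -0.0]
[0.245, -0.184, -0.0]
[0.257, -0.205, -0.0]
151.600944
```

Call:
{"api": "carry_out", "payload": {"deltas": [{"hand": 87, "dp": [0.023, -0.007, 0], "spin": 0}, {"hand": 87, "dp": [0.049, -0.017, 0], "spin": 0}, {"hand": 87, "dp": [0.074, -0.029, 0], "spin": 0}, {"hand": 87, "dp": [0.098, -0.041, 0], "spin": 0}, {"hand": 87, "dp": [0.121, -0.056, 0], "spin": 0}, {"hand": 87, "dp": [0.143, -0.071, 0], "spin": 0}, {"hand": 87, "dp": [0.163, -0.088, 0], "spin": 0}, {"hand": 87, "dp": [0.182, -0.105, 0], "spin": 0}, {"hand": 87, "dp": [0.2, -0.124, 0], "spin": 0}, {"hand": 87, "dp": [0.216, -0.143, 0], "spin": 0}, {"hand": 87, "dp": [0.231, -0.163, 0], "spin": 0}, {"hand": 87, "dp": [0.245, -0.184, 0], "spin": 0}, {"hand": 87, "dp": [0.257, -0.205, 0], "spin": 0}]}}

```text
time: 10.25
ee_pos: [0.4748, 0.0892, 0.1653]
eef_rot: [0.001, 1.0, 0.0, 0.0]
ft_force: [0.0, -0.1, -0.0]
width: 0.087
grip_force: 0.0
```

```bash
python3 - <<'E'
from h import *
look("s5",151.6)
E
```

```text
10.25 [0.4748 0.0892 0.1653] [ 0.  -0.1 -0. ] tcp ang 151.9
[(np.float64(1.3), np.float64(151.6), [260, 196, 9, 12, 79])]
```

```bash
python3 - <<'E'
from h import *
t=np.arange(1,15)*.1;rows([[*pos(np.radians(153.2)+.565*f-.035*f*f),0] for f in t],[*pos(np.radians(151.6)),0])
E
```

```text
[0.015, -0.032, -0.0]
[0.024, -0.053, -0.0]
[0.032, -0.075, -0.0]
[0.038, -0.097, -0.0]
[0.043, -0.119, -0.0]
[0.046, -0.141, -0.0]
[0.049, -0.162, -0.0]
[0.05, -0.184, -0.0]
[0.051, -0.205, -0.0]
[0.05, -0.226, -0.0]
[0.048, -0.246, -0.0]
[0.045, -0.267, -0.0]
[0.042, -0.286, -0.0]
[0.037, -0.306, -0.0]
```

Call:
{"api": "carry_out", "payload": {"deltas": [{"hand": 87, "dp": [0.015, -0.032, 0], "spin": 0}, {"hand": 87, "dp": [0.024, -0.053, 0], "spin": 0}, {"hand": 87, "dp": [0.032, -0.075, 0], "spin": 0}, {"hand": 87, "dp": [0.038, -0.097, 0], "spin": 0}, {"hand": 87, "dp": [0.043, -0.119, 0], "spin": 0}, {"hand": 87, "dp": [0.046, -0.141, 0], "spin": 0}, {"hand": 87, "dp": [0.049, -0.162, 0], "spin": 0}, {"hand": 87, "dp": [0.05, -0.184, 0], "spin": 0}, {"hand": 87, "dp": [0.051, -0.205, 0], "spin": 0}, {"hand": 87, "dp": [0.05, -0.226, 0], "spin": 0}, {"hand": 87, "dp": [0.048, -0.246, 0], "spin": 0}, {"hand": 87, "dp": [0.045, -0.267, 0], "spin": 0}, {"hand": 87, "dp": [0.042, -0.286, 0], "spin": 0}, {"hand": 87, "dp": [0.037, -0.306, 0], "spin": 0}]}}

```text
time: 11.7
ee_pos: [0.4658, 0.0128, 0.1652]
eef_rot: [0.0, 1.0, 0.0, -0.0]
ft_force: [0.4, 0.2, -1.2]
width: 0.0866
grip_force: 0.0
```

```bash
python3 - <<'E'
from h import *
look("s6",194.6)
E
```

```text
11.7 [0.4658 0.0128 0.1652] [ 0.4  0.2 -1.2] tcp ang -165.1
[(np.float64(0.5), np.float64(198.0), [244, 211, 9, 14, 90]), (np.float64(34.4), np.float64(166.0), [236, 178, 19, 3, 43])]
```

```bash
python3 - <<'E'
from h import *
t=np.arange(1,21)*.1;f=np.where(t<=1.2,.5*t-.033*t*t,.5525+.42*(t-1.2)-.2625*(t-1.2)**2)
z=np.interp(t,[.1,.5],[0,-.063]);print(199.5+57.3*f[-1],np.diff(f).round(3))
rows([[*pos(np.radians(199.5)+a),h] for a,h in zip(f,z)],[*pos(np.radians(194.6)),0])
E
```

```text
240.78465 [0.049 0.048 0.048 0.047 0.046 0.046 0.045 0.044 0.044 0.043 0.042 0.039
 0.034 0.029 0.024 0.018 0.013 0.008 0.003]
[-0.018, -0.054, -0.0]
[-0.026, -0.073, 0.063]
[-0.035, -0.091, 0.126]
[-0.045, -0.108, 0.189]
[-0.056, -0.125, 0.252]
[-0.067, -0.141, 0.252]
[-0.078, -0.156, 0.252]
[-0.09, -0.171, 0.252]
[-0.103, -0.185, 0.252]
[-0.116, -0.198, 0.252]
[-0.129, -0.21, 0.252]
[-0.143, -0.221, 0.252]
[-0.156, -0.231, 0.252]
[-0.168, -0.24, 0.252]
[-0.178, -0.246, 0.252]
[-0.186, -0.252, 0.252]
[-0.193, -0.256, 0.252]
[-0.198, -0.259, 0.252]
[-0.2, -0.26, 0.252]
[-0.201, -0.261, 0.252]
```

Call:
{"api": "carry_out", "payload": {"deltas": [{"hand": 60, "dp": [-0.018, -0.054, 0], "spin": 0}, {"hand": 60, "dp": [-0.026, -0.073, 0.063], "spin": 0}, {"hand": 60, "dp": [-0.035, -0.091, 0.126], "spin": 0}, {"hand": 60, "dp": [-0.045, -0.108, 0.189], "spin": 0}, {"hand": 20, "dp": [-0.056, -0.125, 0.252], "spin": 0}, {"hand": 20, "dp": [-0.067, -0.141, 0.252], "spin": 0}, {"hand": 20, "dp": [-0.078, -0.156, 0.252], "spin": 0}, {"hand": 20, "dp": [-0.09, -0.171, 0.252], "spin": 0}, {"hand": 20, "dp": [-0.103, -0.185, 0.252], "spin": 0}, {"hand": 20, "dp": [-0.116, -0.198, 0.252], "spin": 0}, {"hand": 20, "dp": [-0.129, -0.21, 0.252], "spin": 0}, {"hand": 20, "dp": [-0.143, -0.221, 0.252], "spin": 0}, {"hand": 20, "dp": [-0.156, -0.231, 0.252], "spin": 0}, {"hand": 20, "dp": [-0.168, -0.24, 0.252], "spin": 0}, {"hand": 20, "dp": [-0.178, -0.246, 0.252], "spin": 0}, {"hand": 20, "dp": [-0.186, -0.252, 0.252], "spin": 0}, {"hand": 20, "dp": [-0.193, -0.256, 0.252], "spin": 0}, {"hand": 20, "dp": [-0.198, -0.259, 0.252], "spin": 0}, {"hand": 20, "dp": [-0.2, -0.26, 0.252], "spin": 0}, {"hand": 20, "dp": [-0.201, -0.261, 0.252], "spin": 0}], "force": 5}}

```text
time: 13.75
ee_pos: [0.517, -0.0518, 0.103]
eef_rot: [0.0, 1.0, 0.0, 0.001]
ft_force: [0.7, 1.5, 5.2]
width: 0.0279
grip_force: 5.0
```

```bash
python3 - <<'E'
from h import *
look("s7",241)
s=read_state();print(s["grip_force"])
E
```

```text
13.75 [ 0.517  -0.0518  0.103 ] [0.7 1.5 5.2] tcp ang -118.9
[(np.float64(13.8), np.float64(212.4), [231, 199, 32, 19, 413])]
4.999965776223689
```

```bash
python3 - <<'E'
from h import *
t=np.arange(1,31)/28;t=np.minimum(t,1);f=(1-np.cos(np.pi*t))/2;a=np.radians(240.8-55.8*f)
P=[[*pos(x),0] for x in a];rows(P[:15],[*pos(np.radians(240.8)),0]);print();rows(P[15:],P[14])
E
```

```text
[0.001, 0.001, -0.0]
[0.004, 0.003, -0.0]
[0.01, 0.006, -0.0]
[0.017, 0.01, -0.0]
[0.027, 0.016, -0.0]
[0.038, 0.024, -0.0]
[0.05, 0.033, -0.0]
[0.063, 0.044, -0.0]
[0.078, 0.056, -0.0]
[0.092, 0.07, -0.0]
[0.107, 0.085, -0.0]
[0.121, 0.102, -0.0]
[0.135, 0.12, -0.0]
[0.148, 0.138, -0.0]
[0.16, 0.158, -0.0]

[0.011, 0.02, -0.0]
[0.02, 0.04, -0.0]
[0.028, 0.059, -0.0]
[0.035, 0.078, -0.0]
[0.04, 0.096, -0.0]
[0.044, 0.113, -0.0]
[0.048, 0.128, -0.0]
[0.05, 0.141, -0.0]
[0.052, 0.152, -0.0]
[0.053, 0.161, -0.0]
[0.053, 0.167, -0.0]
[0.054, 0.171, -0.0]
[0.054, 0.172, -0.0]
[0.054, 0.172, -0.0]
[0.054, 0.172, -0.0]
```

Call:
{"api": "carry_out", "payload": {"deltas": [{"hand": 20, "dp": [0.001, 0.001, 0], "spin": 0}, {"hand": 20, "dp": [0.004, 0.003, 0], "spin": 0}, {"hand": 20, "dp": [0.01, 0.006, 0], "spin": 0}, {"hand": 20, "dp": [0.017, 0.01, 0], "spin": 0}, {"hand": 20, "dp": [0.027, 0.016, 0], "spin": 0}, {"hand": 20, "dp": [0.038, 0.024, 0], "spin": 0}, {"hand": 20, "dp": [0.05, 0.033, 0], "spin": 0}, {"hand": 20, "dp": [0.063, 0.044, 0], "spin": 0}, {"hand": 20, "dp": [0.078, 0.056, 0], "spin": 0}, {"hand": 20, "dp": [0.092, 0.07, 0], "spin": 0}, {"hand": 20, "dp": [0.107, 0.085, 0], "spin": 0}, {"hand": 20, "dp": [0.121, 0.102, 0], "spin": 0}, {"hand": 20, "dp": [0.135, 0.12, 0], "spin": 0}, {"hand": 20, "dp": [0.148, 0.138, 0], "spin": 0}, {"hand": 20, "dp": [0.16, 0.158, 0], "spin": 0}]}}

```text
time: 15.3
ee_pos: [0.4766, -0.0126, 0.1029]
eef_rot: [0.001, 1.0, 0.0, 0.001]
ft_force: [0.3, -0.3, 6.9]
width: 0.0283
grip_force: 5.0
```

Call:
{"api": "carry_out", "payload": {"deltas": [{"hand": 20, "dp": [0.011, 0.02, 0], "spin": 0}, {"hand": 20, "dp": [0.02, 0.04, 0], "spin": 0}, {"hand": 20, "dp": [0.028, 0.059, 0], "spin": 0}, {"hand": 20, "dp": [0.035, 0.078, 0], "spin": 0}, {"hand": 20, "dp": [0.04, 0.096, 0], "spin": 0}, {"hand": 20, "dp": [0.044, 0.113, 0], "spin": 0}, {"hand": 20, "dp": [0.048, 0.128, 0], "spin": 0}, {"hand": 20, "dp": [0.05, 0.141, 0], "spin": 0}, {"hand": 20, "dp": [0.052, 0.152, 0], "spin": 0}, {"hand": 20, "dp": [0.053, 0.161, 0], "spin": 0}, {"hand": 20, "dp": [0.053, 0.167, 0], "spin": 0}, {"hand": 20, "dp": [0.054, 0.171, 0], "spin": 0}, {"hand": 20, "dp": [0.054, 0.172, 0], "spin": 0}, {"hand": 20, "dp": [0.054, 0.172, 0], "spin": 0}, {"hand": 20, "dp": [0.054, 0.172, 0], "spin": 0}]}}

```text
time: 16.8
ee_pos: [0.4629, 0.0304, 0.1028]
eef_rot: [0.001, 1.0, 0.0, 0.0]
ft_force: [-2.7, 0.1, 7.6]
width: 0.028
grip_force: 5.0
```

```bash
python3 - <<'E'
from h import *
look("s8",185)
s=read_state();print(s["grip_force"],s["width"])
t=camera("top");cv2.imwrite("pics/t8.png",t[:,:,::-1]);i=camera("scene")
cv2.imwrite("pics/crop8.png",np.hstack([cv2.resize(x,None,fx=3,fy=3) for x in(i[170:290,210:340],t[120:240,230:360])])[:,:,::-1])
E
```

```text
16.8 [0.4629 0.0304 0.1028] [-2.7  0.1  7.6] tcp ang -174.9
[(np.float64(23.9), np.float64(158.6), [236, 174, 28, 16, 310])]
5.0000025203917176 0.02781280146630685
```

View pics/crop8.png

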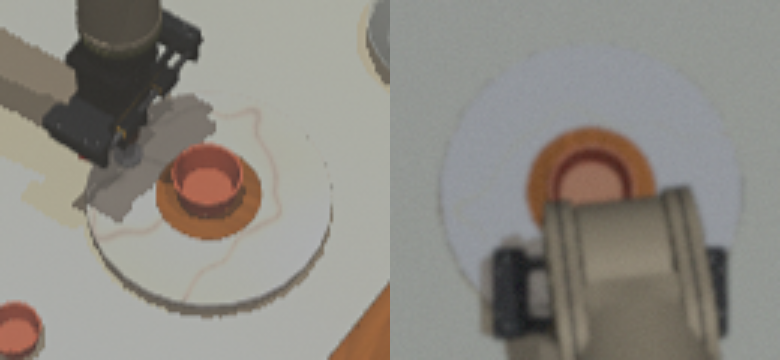

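The knob is held at the pointer and the ramekin is centred, in both views. Next I release it and rise.

Call:
{"api": "carry_out", "payload": {"deltas": [{"hand": 87, "dp": [0, 0, 0], "spin": 0}, {"hand": 87, "dp": [0, 0, 0], "spin": 0}, {"hand": 87, "dp": [0, 0, 0], "spin": 0}, {"hand": 87, "dp": [0, 0, 0], "spin": 0}, {"hand": 87, "dp": [0, 0, 0], "spin": 0}, {"hand": 87, "dp": [0, 0, 0], "spin": 0}, {"hand": 87, "dp": [0, 0, 0], "spin": 0}, {"hand": 87, "dp": [0, 0, 0], "spin": 0}, {"hand": 87, "dp": [0, 0, -0.1], "spin": 0}, {"hand": 87, "dp": [0, 0, -0.25], "spin": 0}, {"hand": 87, "dp": [0, 0, -0.4], "spin": 0}, {"hand": 87, "dp": [0, 0, -0.5], "spin": 0}, {"hand": 87, "dp": [0, 0.15, -0.5], "spin": 0}, {"hand": 87, "dp": [0, 0.3, -0.5], "spin": 0}, {"hand": 87, "dp": [0, 0.5, -0.5], "spin": 0}, {"hand": 87, "dp": [0, 0.7, -0.5], "spin": 0}, {"hand": 87, "dp": [0, 0.8, -0.5], "spin": 0}, {"hand": 87, "dp": [0, 0.8, -0.5], "spin": 0}]}}

```text
time: 18.75
ee_pos: [0.4616, 0.2347, 0.2267]
eef_rot: [-0.003, 1.0, 0.0, -0.0]
ft_force: [0.5, -0.4, -0.3]
width: 0.0866
grip_force: 0.0
```

```bash
python3 - <<'E'
from h import *
import time
look("s9",185);look("s10",185)
t=camera("top");cv2.imwrite("pics/t9.png",t[:,:,::-1]);i=camera("scene")
cv2.imwrite("pics/crop9.png",np.hstack([cv2.resize(x,None,fx=3,fy=3) for x in(i[170:290,210:340],t[130:250,230:360])])[:,:,::-1])
E
```

```text
18.75 [0.4616 0.2347 0.2267] [ 0.5 -0.4 -0.3] tcp ang 118.5
[(np.float64(0.9), np.float64(182.4), [248, 210, 8, 8, 46])]
18.8 [0.4622 0.2319 0.2268] [0.3 0.1 0.4] tcp ang 118.7
[(np.float64(0.9), np.float64(182.4), [248, 210, 8, 8, 47])]
```

View pics/crop9.png

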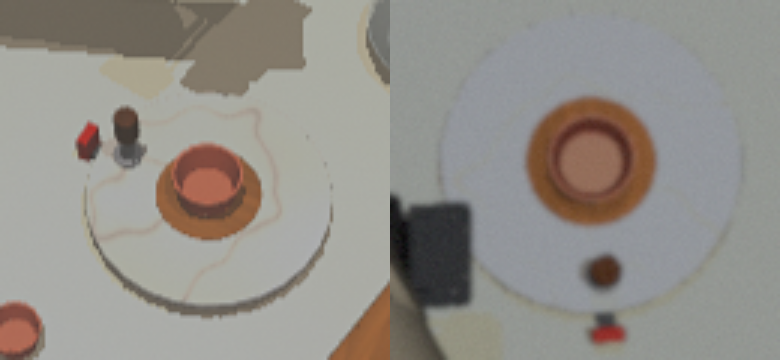

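The knob stands at the red pointer, at about top-view px (301,220), with the ramekin centred and the gripper clear. I'll let it stand for a second, then confirm it is not drifting.

Call:
{"api": "carry_out", "payload": {"deltas": [{"hand": 87, "dp": [0, 0, 0], "spin": 0}, {"hand": 87, "dp": [0, 0, 0], "spin": 0}, {"hand": 87, "dp": [0, 0, 0], "spin": 0}, {"hand": 87, "dp": [0, 0, 0], "spin": 0}, {"hand": 87, "dp": [0, 0, 0], "spin": 0}, {"hand": 87, "dp": [0, 0, 0], "spin": 0}, {"hand": 87, "dp": [0, 0, 0], "spin": 0}, {"hand": 87, "dp": [0, 0, 0], "spin": 0}, {"hand": 87, "dp": [0, 0, 0], "spin": 0}, {"hand": 87, "dp": [0, 0, 0], "spin": 0}]}}

```text
time: 19.95
ee_pos: [0.4627, 0.2304, 0.2272]
eef_rot: [0.0, 1.0, 0.0, -0.0]
ft_force: [0.7, -0.7, -0.1]
width: 0.0868
grip_force: 0.0
```

```bash
python3 - <<'E'
from h import *
t0=cv2.imread("pics/t9.png");t1=camera("top")[:,:,::-1]
for t in(t0,t1):
    V=t.max(2);print([(s,c,onz("top",c,.1)[:2].round(4)) for s,c in blobs((V<90).astype(np.uint8),(290,208,315,232),20)])
print("knob",onz("top",(301.2,219.8),.115),"serve est",pos(np.radians(185)))
E
```

```text
[([295, 216, 12, 10, 88], [300.6, 220.5], array([0.4609, 0.0323]))]
[([295, 216, 12, 10, 88], [300.5, 220.6], array([0.4607, 0.0326]))]
knob [0.46192477 0.03127442 0.115     ] serve est [0.46289956 0.03064865]
```

Still, and within about 2 mm of the mark.

```bash
python3 -c "
from bench import *
print(close_job())"
```

```text
the job is handed in; nothing more can be done
None
```

The job is handed in: the table coasted freely with the gripper over the knob for about 5 s (0.9 down to 0.5 rad/s), then I caught the knob and parked it at rest about 1–2 mm from the mark by camera, ramekin centred and gripper clear; the gripper trailed the knob by up to about 19 mm early on, and the judge's result was not shown.

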